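# Check the skin scanner on its round reference plate and put it on charge

## Task

Pick up the handheld skin scanner, press its sprung nose squarely onto the middle of the round white reference plate on its leaning stand, gently, with the nose about half-way in (neither just touching nor pushed to its stop), and hold it steady there for a good second. Then set the scanner down, without dropping it, into the sloping charging cradle so that it rests in both saddles with its nose at the high end, and let go. Leave the loose bottles, jar and brush where they are.

Things in the scene. Friction and masses are not known exactly. Their poses are not given: they have to be found in the camera images.
- scanner: white handheld skin scanner lying on the counter, 180 mm long, about 0.23 kg: square body 36 x 36 mm from x = -75 to +65 mm, 26 mm grey neck to +83, round 28 mm sprung nose with its face at x = +105 mm. Origin in the middle of the square section, near the centre of mass; x along it to the nose, z out of the face with the dark screen. Grip across y near the origin
- nose (a joint): how far the scanner's nose is pushed in along the scanner's x, m: 0 = fully out, 0.010 = at its stop. It is sprung: about 1.2 N to start moving, 4.2 N at 5 mm, 7.2 N at 10 mm
- nose_tip (a point): centre of the face of the scanner's nose (moves in with the nose), axes as the scanner
- round_stand: fixed stand, foot 100 x 80 mm, with the ROUND white reference plate, 64 mm across, 10 mm thick, leaning back 30 degrees from upright. Origin on the counter below the plate; x horizontal, from the plate's front to its back. Beside it, in either order, an unused stand of the same build has a SQUARE 62 mm plate
- plate_axis (a point): point on the round plate's axis, 88 mm above the counter. x is the direction to press, square into the plate's front and sloping 30 degrees down; y level, z up along the plate. The plate is on an adjustable stem: its front face lies 0 to 16 mm in front of this point (towards -x), different each time, not given, to be felt (the plate does not give)
- cradle: fixed white charging cradle, foot 170 x 76 x 12 mm, two saddles on posts. Origin on the counter under the seat (the foot is centred 6 mm behind it); x horizontal, towards the high end
- cradle_seat: where the scanner belongs: its origin and axes on this frame, 80 mm above the counter, x sloping up 0.26 rad to the high (nose) end. Saddles 16 mm long at x = -48 and +48 mm: floor z = -18 mm, notch 44 mm wide, cheeks to z = 0, flared lips to z = 10 mm, 68 mm over the lips. 80 mm free between them for the fingers. End stop at x = -87 mm, up to z = 0
- lotion_bottle: bystander: white bottle, 54 mm across, 165 mm tall; origin under it
- deodorant: bystander: upright deodorant stick, 34 x 62 x 130 mm; origin under it
- cream_jar: bystander: low brown jar with black lid, 62 mm across, 45 mm tall; origin under it
- hairbrush: bystander: hairbrush lying bristles down, 190 mm long, 31 mm high; origin on the counter under its middle, handle to -x

How it is judged (in metres and radians):
On the way:
1. the scanner's nose is pressed squarely on the middle of the round plate, 2 to 8 mm in, and held steady for a second (value of joint nose between 0.002 and 0.008 m and contact force between scanner and round_stand above 1 N and y of nose_tip in the frame of plate_axis between -0.009 and 0.009 m and z of nose_tip in the frame of plate_axis between -0.009 and 0.009 m and angle between the x axis of scanner and the x axis of plate_axis, either way round below 0.13 rad and linear speed of scanner below 0.02 m/s), for 1 s.
At the end, for the whole second after the job is handed in: the scanner rests in both saddles of the cradle, nose at the high end, within 20 mm along it, 8 mm across, 5 mm in height and 0.1 rad of the seat, at rest and released (x of scanner in the frame of cradle_seat between -0.02 and 0.02 m and y of scanner in the frame of cradle_seat between -0.008 and 0.008 m and z of scanner in the frame of cradle_seat between -0.005 and 0.006 m and x of nose_tip in the frame of cradle_seat above 0.07 m and angle between the x axis of scanner and the x axis of cradle_seat, either way round below 0.1 rad and linear speed of scanner below 0.02 m/s); the robot touches nothing.
It fails at once if the scanner is pressed or knocked hard (over 20 N) against the reference stand (contact force between scanner and round_stand above 20 N).
It fails at once if the scanner is dropped: out of the fingers and moving faster than 0.6 m/s (a fall of about 20 mm) (contact force between scanner and the fingers below 0.1 N and linear speed of scanner above 0.6 m/s).
It fails at once if a loose bystander is knocked or moved by more than 25 mm (distance of any of lotion_bottle, deodorant, cream_jar, hairbrush from where it was at the start of the episode above 0.025 m).
It also fails if it takes over 50 s, if anything falls off the work surface, if the arm or the gripper's body presses on something with over 40 N, if the wrist force passes 120 N, or if a joint passes its speed limit or range.

## Robot

A 6-joint arm with a two-finger parallel gripper is mounted at the origin on the work surface. World frame = base frame: x ahead of the robot, y to its left, z up, the work surface at z = 0. Lengths are in m, angles in degrees, forces in N, time in s.
With the tool pointing down it reaches from about 0.4 to 0.825 m from the base axis. Payload 7 kg.
Tool frame: the origin (TCP) lies midway between the tips of the shut fingers; the grasp point (between the pads) lies 19 mm behind it (r.grip_depth is the distance from the TCP to the grasp point, in m); z points along the fingers, y is the line along which they close (so a half turn about z gives the same grasp; the last joint's range is limited). The gripper opens to 88 mm and grips with 3 to 60 N. Pads are 19 mm wide; open, the fingers measure 130 mm over their backs; the gripper's body (78 mm by 193 mm) begins 47 mm behind the grasp point.
Start: joints at [81.251, 20.546, 0.682, 0, -70.136, -16.507], TCP at [0.288, 0.61, 0.227] pointing down, gripper open.
Joint ranges: [-176.03, 176.03], [-82.01, 121.73], [-58.28, 71.71], [-173.87, 95.51], [-174.79, -0.11], [-173.66, 173.66]. Speed limits (degrees/s): [136.94, 136.94, 172.46, 180, 180, 180].

## Interface

Orientations are given as [roll, pitch, yaw] about the fixed x, y, z axes, in that order (R = Rz(yaw) Ry(pitch) Rx(roll)).
In Python, from plant import r, capture, close_job, search_frame, outline_of gives the robot as it stands.
- The arm moves only by the shell command python3 -m creep 'ROWS' [FORCE]. ROWS is JSON, a list of rows, each a list of 7 numbers: the finger opening in mm, from 0 to 87.6, then the shift along the world's x, y, z in units of 25 mm (1.0 is 25 mm), then the turn, a rotation vector about the world's x, y, z in degrees. In form: [[hand, x, y, z, ax, ay, az], ...]. A call has 1 to 8 rows; each row shifts and turns the commanded pose from where the row before left it; what a row does not reach is not made up. A row lasts 1/12 s, in which the tool goes at most 41.7 mm and 7.16 degrees, less where a joint would pass 70% of its speed; a pose out of reach is approached as far as the arm can. A call is refused whole if a number of a shift passes 1 or a number of a turn 7.16, either way. A call with a gripper value outside its range is refused whole. The fingers move at their own pace and stop on an object; FORCE is the grip in N (left out, the last holds). Time passes only in rows, so rows that do not move let the fingers close. It gives the time, the measured TCP pose, the force, the opening and the grip force at its end, in the units of the state.
- r.get_state(): the state, without advancing time (a new reading comes with each control period).
- capture(name): name is "side" or "top"; returns a dict with "frame" (420x560x3 uint8, red, green, blue), "K" (3x3 intrinsics, pixels), "origin" and "rotation" of the camera in the world. Camera axes: x right, y down, z forward; pixel columns grow to the right and rows downward; lengths in m; the calibration is good to about 2 mm. A picture is of the moment at which its call begins. There is no depth.
- close_job(): hands the job in; it is judged then, once.
Trained networks look in a picture, given as the dict that the camera call returned (one of the last four; its "shot" number tells which), for a name from the list of things; names that differ only in an ending like _2 or _b are one class to them, and where a whole thing is asked for, a point or a joint stands for the part that bears it (a point fixed in the world has none). Each returns a list of dicts, best first, with "conf" (0 to 1); they miss things now and then, are a little off and sometimes report something else, mostly with a low value. They report only what shows in the picture. A call takes as long as a camera call.
- search_frame(picture, target): "bbox" ([left, top, right, bottom] in pixels, round what is visible of it).
- outline_of(picture, target): "region" (420x560 bool, what is visible of it) and "bbox" ([left, top, right, bottom] in pixels, round what is visible of it).
The state is a dict: "time_s": time; "joints": joint angles; "qd": joint speeds; "joint_torque": joint torques, N m; "tcp_pos": TCP position; "eef_rot": TCP orientation; "contact_force": force on the tool from outside, world axes, zero at the start; "moment": the same for the moment, N m; "gripper_width": finger opening in m; "gripper_force": force on a finger pad.
Only numpy, scipy, OpenCV 4.12 (cv2) and the standard library are available. Lean on these libraries where they do the work, as an engineer would, in place of code of your own. Each camera call takes 0.05 s, during which the arm holds its last target. There are 200 camera calls.

## Working session

There is one attempt and no reset: what is moved stays moved. The work goes in short steps, Python scripts to look and compute and a shell command to move; the robot and the scene stay as the last step left them, time stands still between calls to the robot, and variables do not carry over. Pictures are saved under pics/ and viewed, at most 10 in all, crops included, and the job is handed in when it is done.

```bash
ls; mkdir -p pics; python3 - <<'E'
from plant import r,capture,search_frame,outline_of
import cv2,numpy as np,pickle
print(r.get_state())
D={}
for n in("top","side"):
    p=capture(n); D[n]=p
    cv2.imwrite(f"pics/{n}0.png",p["frame"][:,:,::-1])
    print(n,p["K"].tolist(),p["origin"],np.asarray(p["rotation"]).round(4).tolist())
    for t in("scanner","nose","round_stand","cradle","lotion_bottle","deodorant","cream_jar","hairbrush"):
        for d in search_frame(p,t)[:2]: print(t,np.round(d["bbox"]),round(d["conf"],2))
pickle.dump(D,open("d0.pkl","wb"))
E
```

```text
pics
{'time_s': 0.0, 'joints': array([ 8.12499769e+01,  2.05920074e+01,  6.35071207e-01, -2.04356909e-02,
       -7.01361503e+01, -1.65076394e+01]), 'qd': array([-0.05296257, -0.00378641,  0.05306424,  0.18202717,  0.03343395,
       -0.04267516]), 'joint_torque': array([ 1.88911377e-03, -5.82719994e+01,  2.93042582e+01,  6.99693426e+00,
        6.73938019e-03, -1.76447916e-04]), 'tcp_pos': array([0.28782271, 0.61002755, 0.22562509]), 'eef_rot': array([ 1.79905291e+02, -8.03342823e-03, -2.52646153e+01]), 'contact_force': array([ 0.65298356, -1.28381942, -0.60105906]), 'moment': array([ 0.02603458, -0.0494171 , -0.00770621]), 'gripper_force': 0.0, 'gripper_width': 0.08777030831237638}
top [[399.404525239723, 0.0, 281.50672574416024], [0.0, 399.404525239723, 207.070933189025], [0.0, 0.0, 1.0]] [ 0.47652235 -0.05879746  0.84596351] [-173.1628, 0.9087, -90.8278]
scanner [136. 258. 228. 285.] 0.83
nose [214. 267. 227. 283.] 0.65
round_stand [347. 165. 402. 216.] 0.72
cradle [130. 165. 220. 218.] 0.83
cradle [348. 165. 400. 217.] 0.63
lotion_bottle [271.  83. 295. 131.] 0.55
lotion_bottle [130. 169. 207. 208.] 0.5
deodorant [177.  88. 218. 130.] 0.56
cream_jar [256. 223. 284. 251.] 0.64
hairbrush [296. 260. 331. 357.] 0.6
side [[404.2428793024309, 0.0, 281.3311060953998], [0.0, 404.2428793024309, 209.4330592819861], [0.0, 0.0, 1.0]] [0.53658524 0.49555292 0.69163505] [-137.3578, -0.459, -176.0718]
scanner [325. 284. 352. 384.] 0.89
nose [340. 285. 354. 298.] 0.55
round_stand [250. 141. 294. 194.] 0.65
cradle [229. 280. 274. 386.] 0.68
cradle [256. 143. 287. 170.] 0.63
lotion_bottle [167. 176. 200. 243.] 0.59
deodorant [140. 253. 178. 315.] 0.91
cream_jar [293. 231. 318. 263.] 0.65
cream_jar [330. 212. 417. 239.] 0.49
hairbrush [330. 213. 417. 237.] 0.93
```

View pics/top0.png

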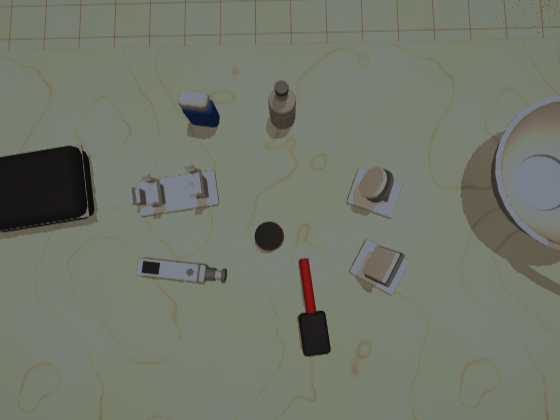

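View pics/side0.png

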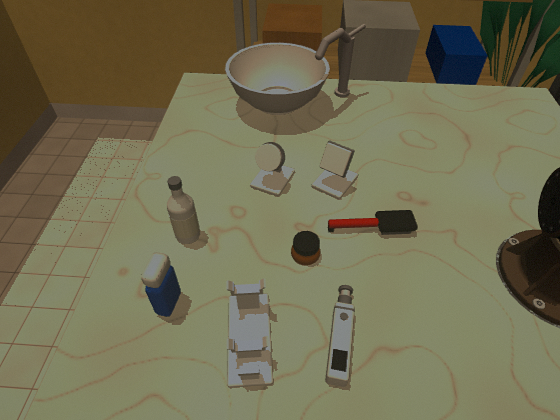

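The scanner lies at top (136–228, 258–285) with its screen up and nose to the right (−y). The cradle is at top (130–220, 165–218), end stop at left, so its high end is to the right. The round plate is at top (375, 183) and side (270, 157), facing left (+y). The square stand is the nearer one at top (380, 265). Next I fit models to the outlines.

```bash
cat > fit.py <<'E'
import numpy as np,cv2
from scipy.spatial.transform import Rotation as R
from scipy.optimize import minimize
def P(c,X):
    Rm=R.from_euler('xyz',c["rotation"],degrees=True).as_matrix() if np.size(c["rotation"])==3 else np.asarray(c["rotation"])
    q=(np.asarray(X)-c["origin"])@Rm; q=q@np.asarray(c["K"]).T
    return q[:,:2]/q[:,2:]
def box(x0,x1,y0,y1,z0,z1): return np.array([[x,y,z] for x in(x0,x1) for y in(y0,y1) for z in(z0,z1)],float)
def cylx(x0,x1,rad,n=24):
    a=np.linspace(0,2*np.pi,n,endpoint=False)
    return np.vstack([np.c_[np.full(n,x),rad*np.cos(a),rad*np.sin(a)] for x in(x0,x1)])
def T(pts,p,yaw,pitch=0): return pts@R.from_euler('ZY',[yaw,pitch]).as_matrix().T+p   # pitch>0: x axis down
S=4
def sil(c,parts):
    m=np.zeros((420*S,560*S),np.uint8)
    for X in parts:
        h=cv2.convexHull(((P(c,X)+.5)*S).round().astype(np.int32)); cv2.fillConvexPoly(m,h,1)
    return m
def ground(c,uv,z=0):
    Rm=R.from_euler('xyz',c["rotation"],degrees=True).as_matrix()
    d=Rm@np.linalg.inv(c["K"])@[uv[0],uv[1],1]; o=np.asarray(c["origin"]); return o+d*(z-o[2])/d[2]
def scanner(v,pitch=0,z=.018):
    p=[v[0],v[1],z]
    return [T(q,p,v[2],pitch) for q in(box(-.075,.065,-.018,.018,-.018,.018),cylx(.065,.083,.013),cylx(.083,.105,.014))]
def cradle(v):
    p=[v[0],v[1],0]; out=[T(box(-.091,.079,-.038,.038,0,.012),p,v[2])]
    for x in(-.048,.048):
        for s in(-1,1): out.append(T(box(x-.008,x+.008,*sorted((s*.022,s*.034)),-.018,.010),[v[0],v[1],.08],v[2],-.26))
        out.append(T(box(x-.008,x+.008,-.022,.022,-.026,-.018),[v[0],v[1],.08],v[2],-.26))
    return out
def stand(v):  # x,y,yaw,foot offset,d
    return [T(box(-.05+v[3],.05+v[3],-.04,.04,0,.012),[v[0],v[1],0],v[2]),
            T(cylx(-v[4],-v[4]+.010,.032),[v[0],v[1],.088],v[2],np.pi/6)]
def fit(model,v0,scale,cams,masks):
    big=[cv2.resize(m.astype(np.uint8),None,fx=S,fy=S,interpolation=cv2.INTER_LINEAR)for m in masks]
    def cost(u):
        t=0
        for c,b in zip(cams,big):
            m=sil(c,model(v0+u*scale)); t+=1-(m&b).sum()/max(1,(m|b).sum())
        return t
    best=None
    u=np.zeros(len(v0))
    for k in range(3):
        sx=np.vstack([u]+[u+e for e in np.eye(len(v0))*(1 if k==0 else .4)])
        o=minimize(cost,u,method='Nelder-Mead',options=dict(initial_simplex=sx,maxiter=250,xatol=.01,fatol=1e-4)); u=o.x
    return v0+u*scale,o.fun
E
cat > loc.py <<'E'
from plant import r,capture,search_frame,outline_of
from fit import *
import pickle
D={n:capture(n) for n in("top","side")}
cams=[D["top"],D["side"]]
M={}
for t in("scanner","cradle","round_stand","lotion_bottle","deodorant","cream_jar","hairbrush"):
    for n in D:
        l=outline_of(D[n],t)
        if t=="cradle" : print(n,[(d["bbox"],round(d["conf"],2)) for d in l[:2]])
        M[t,n]=l[0]["region"] if l else None
        if l: print(t,n,np.round(l[0]["bbox"]),round(l[0]["conf"],2),l[0]["region"].sum())
pickle.dump((D,M),open("m0.pkl","wb"))
res={}
sc=np.array([.01,.01,.08])
c=cams[0]
def go(t,model,v0,s):
    v,f=fit(model,np.array(v0),s,cams,[M[t,n] for n in D]); res[t]=v; print(t,v.round(4),"yaw",np.degrees(v[2]).round(1),"cost",round(f,3))
    for cc,n in zip(cams,D):
        v1,f1=fit(model,v,s*.5,[cc],[M[t,n]]); print("   only",n,v1.round(4),round(f1,3))
g=ground(c,(178,270),.018); go("scanner",scanner,[g[0],g[1],-1.65],sc)
g=ground(c,(180,192),.012); go("cradle",cradle,[g[0],g[1],-1.5],sc)
g=ground(c,(375,192),0.0); go("round_stand",stand,[g[0],g[1],-1.8,0,.008],np.array([.01,.01,.15,.01,.006]))
for t in("lotion_bottle","deodorant","cream_jar","hairbrush"):
    m=M[t,"side"]; ys,xs=np.nonzero(m); print(t,"base",ground(cams[1],((xs.min()+xs.max())/2,ys.max())).round(3))
pickle.dump(res,open("res.pkl","wb"))
ims=[]
for n,(a,b) in {"top":((120,150),(340,160)),"side":((222,270),(240,130))}.items():
  im=cv2.resize(D[n]["frame"][:,:,::-1],None,fx=4,fy=4,interpolation=cv2.INTER_CUBIC)
  im=np.clip(im.astype(float)*1.5,0,255).astype(np.uint8)
  for t,mod in(("scanner",scanner),("cradle",cradle),("round_stand",stand)):
    for X in mod(res[t]): cv2.polylines(im,[cv2.convexHull(((P(D[n],X)+.5)*4).round().astype(np.int32))],True,(0,0,255),1)
    k,_=cv2.findContours(cv2.resize(M[t,n].astype(np.uint8),None,fx=4,fy=4),0,2); cv2.drawContours(im,k,-1,(0,255,0),1)
  ims.append(im)
t,s=ims
A=t[600:1160,480:940]; B=t[600:900,1360:1660]; Cc=s[1080:1560,880:1440]; Dd=s[520:820,960:1200]
can=np.zeros((1060,1060,3),np.uint8); can[:560,:460]=A; can[:300,480:780]=B; can[570:570+480,:560]=Cc; can[310:610-0,600:840]=Dd[:300]
cv2.imwrite("pics/fit.png",cv2.resize(can[:,:860],(487,600),interpolation=cv2.INTER_AREA)); cv2.imwrite("pics/fit2.png",np.hstack([cv2.resize(B,(400,400)),cv2.resize(Dd,(320,400))]))
E
python3 loc.py
```

```text
scanner top [137. 261. 229. 284.] 0.58 1525
top [([129.0, 164.7, 221.2, 218.1], 0.87)]
cradle top [129. 165. 221. 218.] 0.87 3182
side [([227.4, 281.3, 275.1, 386.2], 0.59)]
cradle side [227. 281. 275. 386.] 0.59 4472
round_stand top [349. 164. 402. 216.] 0.6 1958
round_stand side [251. 141. 295. 192.] 0.76 1498
lotion_bottle top [267.  83. 298. 132.] 0.89 1048
lotion_bottle side [167. 176. 199. 244.] 0.75 1437
deodorant top [179.  91. 217. 131.] 0.78 1113
deodorant side [139. 252. 179. 316.] 0.6 1729
cream_jar top [256. 221. 285. 253.] 0.64 693
cream_jar side [291. 233. 320. 265.] 0.65 868
hairbrush top [299. 261. 334. 356.] 0.84 1701
hairbrush side [329. 211. 418. 237.] 0.82 1351Traceback (most recent call last):
  File "loc.py", line 21, in <module>
    g=ground(c,(178,270),.018); go("scanner",scanner,[g[0],g[1],-1.65],sc)
                                ~~^^^^^^^^^^^^^^^^^^^^^^^^^^^^^^^^^^^^^^^^
  File "loc.py", line 18, in go
    v,f=fit(model,np.array(v0),s,cams,[M[t,n] for n in D]); res[t]=v; print(t,v.round(4),"yaw",np.degrees(v[2]).round(1),"cost",round(f,3))
        ~~~^^^^^^^^^^^^^^^^^^^^^^^^^^^^^^^^^^^^^^^^^^^^^^^
  File "fit.py", line 35, in fit
    big=[cv2.resize(m.astype(np.uint8),None,fx=S,fy=S,interpolation=cv2.INTER_LINEAR)for m in masks]
                    ^^^^^^^^
AttributeError: 'NoneType' object has no attribute 'astype'
```

```bash
python3 - <<'E'
s=open('loc.py').read()
s=s.replace('''        l=outline_of(D[n],t)
''','''        l=outline_of(D[n],t)
        while not l: l=outline_of(capture(n),t)
''')
open('loc.py','w').write(s)
E
python3 loc.py | grep -v conf
```

```text
scanner top [137. 262. 227. 284.] 0.86 1524
scanner side [324. 286. 356. 386.] 0.9 2073
top [([126.1, 163.9, 218.9, 217.7], 0.94)]
cradle top [126. 164. 219. 218.] 0.94 3048
side [([227.2, 279.8, 270.7, 386.4], 0.86)]
cradle side [227. 280. 271. 386.] 0.86 4550
round_stand top [349. 166. 402. 216.] 0.86 2002
round_stand side [250. 139. 294. 194.] 0.81 1429
lotion_bottle top [272.  84. 297. 131.] 0.72 1046
lotion_bottle side [169. 174. 200. 244.] 0.56 1484
deodorant top [179.  88. 218. 130.] 0.96 1146
deodorant side [140. 252. 179. 320.] 0.6 1755
cream_jar top [254. 222. 285. 252.] 0.95 700
cream_jar side [293. 231. 320. 262.] 0.84 808
hairbrush top [298. 260. 333. 355.] 0.75 1742
hairbrush side [328. 211. 419. 236.] 0.78 1292
scanner [ 0.4498  0.1745 -1.6901] yaw -96.8 cost 0.152
   only top [ 0.4498  0.1745 -1.6901] 0.083
   only side [ 0.4501  0.1749 -1.6947] 0.066
cradle [ 0.6115  0.1708 -1.4409] yaw -82.6 cost 0.144
   only top [ 0.6115  0.1708 -1.4411] 0.107
   only side [ 0.6117  0.1706 -1.4336] 0.035
round_stand [ 0.6055 -0.2408 -1.9261  0.0033  0.0174] yaw -110.4 cost 0.194
   only top [ 0.6057 -0.2407 -1.9266  0.0035  0.0195] 0.043
   only side [ 6.0980e-01 -2.2140e-01 -1.8495e+00  2.4000e-02 -1.0000e-03] 0.079
lotion_bottle base [ 0.779 -0.023  0.   ]
deodorant base [0.782 0.145 0.   ]
cream_jar base [0.515 0.009 0.   ]
hairbrush base [ 0.369 -0.082  0.   ]
```

View pics/fit.png

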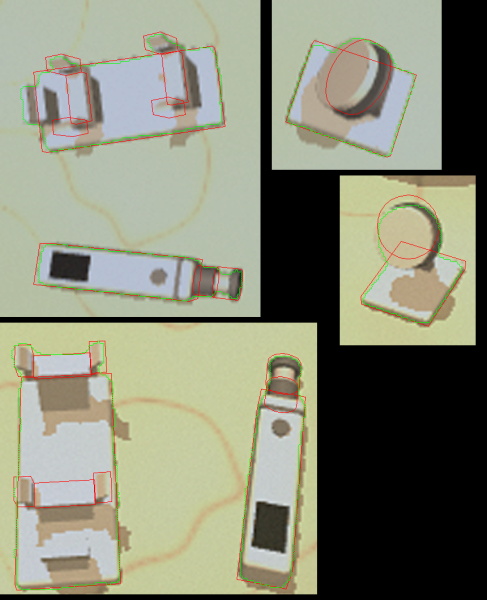

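View pics/fit2.png

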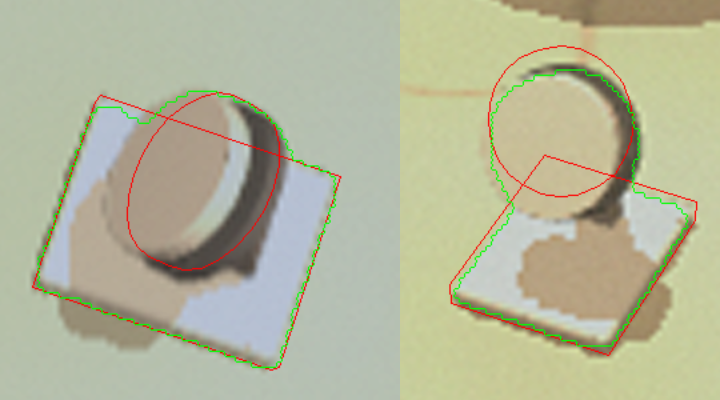

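```bash
cat > tri.py <<'E'
from fit import *
import pickle
D,M=pickle.load(open("m0.pkl","rb")); res=pickle.load(open("res.pkl","rb"))
from scipy.optimize import least_squares
uv={"top":(371.,182.8),"side":(267.7,157.)}
o=least_squares(lambda X:np.concatenate([P(D[n],[X])[0]-uv[n] for n in D]),[.6,-.23,.09])
print("face centre",o.x.round(4),"resid px",o.fun.round(2))
yaw=res["round_stand"][2]; d=R.from_euler('ZY',[yaw,np.pi/6]).apply([1,0,0]); print("axis",d)
t=(o.x[2]-.088)/-d[2]; print("d",-t,"axis point",o.x-d*t, "stand",res["round_stand"])
# front-disc overlay for tuning, full-height sharp crops
def foot(v): return [T(box(-.05,.05,-.04,.04,0,.012),[v[0],v[1],0],v[2])]
ims=[]
for n,(x0,y0) in {"top":(340,155),"side":(235,130)}.items():
    im=cv2.resize(D[n]["frame"][y0:y0+70,x0:x0+70,::-1],None,fx=5.7,fy=5.7,interpolation=cv2.INTER_CUBIC); im=np.clip(im*1.3,0,255).astype(np.uint8)
    for X in [T(cylx(0,0,.032),o.x,yaw,np.pi/6)]:
        q=(P(D[n],X[:24])+.5-[x0,y0])*5.7; cv2.polylines(im,[q.round().astype(np.int32)],True,(0,0,255),1)
    q=(P(D[n],foot([*(o.x-d*t)[:2],yaw])[0])+.5-[x0,y0])*5.7; cv2.polylines(im,[cv2.convexHull(q.round().astype(np.int32))],True,(255,0,0),1)
    ims.append(im)
cv2.imwrite("pics/tri.png",np.hstack(ims))
E
python3 tri.py
```

```text
face centre [ 0.6119 -0.2204  0.0883] resid px [ 0.01 -0.16  0.19  0.04]
axis [-0.30127598 -0.81193151 -0.5       ]
d -0.0005224864906338555 axis point [ 0.61209396 -0.22001919  0.08852249] stand [ 0.60549455 -0.24078204 -1.92610901  0.00334624  0.01739551]
```

View pics/tri.png

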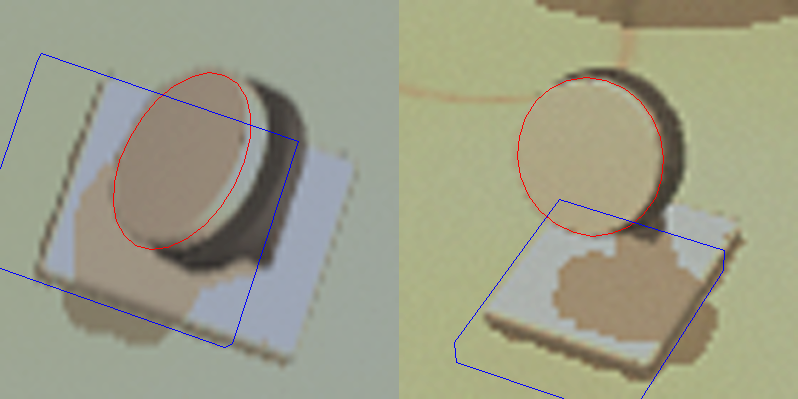

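The red disc (top (371,183), side (268,157)) matches the round plate's front face, so the plate axis is near (0.612, −0.220, 0.088) at yaw −110.4°. I'm moving over the scanner now.

```bash
python3 -m creep '[[87,0,-1,0,0,0,-7],[87,0,-1,0,0,0,-7],[87,0,-1,0,0,0,-7],[87,0,-1,0,0,0,-7],[87,0,-1,0,0,0,-7],[87,0,-1,0,0,0,-7],[87,0,-1,0,0,0,-7],[87,0,-1,0,0,0,-7]]' 20
python3 -m creep '[[87,0.4,-1,0,0,0,-2],[87,0.4,-1,0,0,0,-2],[87,0.4,-1,0,0,0,-2],[87,0.4,-1,0,0,0,-2],[87,0.4,-1,0,0,0,-2],[87,0.4,-1,0,0,0,-2],[87,0.4,-1,0,0,0,-2],[87,0.4,-1,0,0,0,-2]]'
```

```text
time_s: 3.17
tcp_pos: [0.2879, 0.4092, 0.2267]
eef_rot: [-180.0, 0.0, -81.6]
contact_force: [0.6, -0.2, -0.2]
gripper_width: 0.0871
gripper_force: 0.0
time_s: 3.83
tcp_pos: [0.3682, 0.2092, 0.2269]
eef_rot: [-180.0, 0.0, -97.3]
contact_force: [0.2, 0.4, 0.0]
gripper_width: 0.0873
gripper_force: 0.0
```

```bash
python3 -m creep '[[87,0.816,-0.347,-0.5,0,0,0.12],[87,0.816,-0.347,-0.5,0,0,0.12],[87,0.816,-0.347,-0.5,0,0,0.12],[87,0.816,-0.347,-0.5,0,0,0.12],[87,0,0,-1,0,0,0],[87,0,0,-1,0,0,0],[87,0,0,-1,0,0,0],[87,0,0,-1,0,0,0]]'
python3 -m creep '[[87,0,0,-0.8,0,0,0],[87,0,0,-0.8,0,0,0],[87,0,0,-0.7,0,0,0],[87,0,0,-0.4,0,0,0],[87,0,0,-0.2,0,0,0],[87,0,0,0,0,0,0]]'
```

```text
time_s: 4.5
tcp_pos: [0.4499, 0.1756, 0.0757]
eef_rot: [-180.0, 0.0, -96.8]
contact_force: [0.5, 0.9, -0.6]
gripper_width: 0.0865
gripper_force: 0.0
time_s: 5.0
tcp_pos: [0.4492, 0.1754, 0.0032]
eef_rot: [179.9, -0.1, -96.8]
contact_force: [0.5, -0.4, 0.1]
gripper_width: 0.0873
gripper_force: 0.0
```

```bash
python3 -m creep '[[25,0,0,0,0,0,0],[25,0,0,0,0,0,0],[25,0,0,0,0,0,0],[25,0,0,0,0,0,0],[25,0,0,0,0,0,0],[25,0,0,0,0,0,0],[25,0,0,0,0,0,0],[25,0,0,0,0,0,0]]' 35
python3 -m creep '[[25,0,0,0,0,0,0],[25,0,0,0,0,0,0],[25,0,0,0.2,0,0,0],[25,0,0,0.5,0,0,0],[25,0,0,1,0,0,0],[25,0,0,1,0,0,0],[25,0,0,1,0,0,0]]'
```

```text
time_s: 5.67
tcp_pos: [0.4496, 0.1758, 0.0042]
eef_rot: [-180.0, 0.0, -96.8]
contact_force: [0.5, -0.9, 0.4]
gripper_width: 0.0393
gripper_force: 0.0
time_s: 6.25
tcp_pos: [0.4489, 0.1752, 0.0973]
eef_rot: [179.9, -0.1, -96.8]
contact_force: [0.5, 0.6, -3.6]
gripper_width: 0.0354
gripper_force: 35.0
```

```bash
cat > tgt.py <<'E'
from fit import *
from plant import r
A=np.array([.6120,-.2202,.0883]); yaw=np.radians(-110.4)
SEAT=np.array([.6115,.1708,.08]); cy=np.radians(-82.6)
def tcp(p,yaw,pitch,off=(-.001,0,-.0138)):  # scanner origin -> tcp
    Rm=R.from_euler('ZY',[yaw,pitch]).as_matrix(); return p+Rm@off,Rm
def press(standoff):
    Rm=R.from_euler('ZY',[yaw,np.pi/6]).as_matrix(); return tcp(A-Rm[:,0]*(.105+standoff),yaw,np.pi/6)
def seat(h,along=0):
    Rm=R.from_euler('ZY',[cy,-.26]).as_matrix(); return tcp(SEAT+Rm@[along,0,0]+[0,0,h],cy,-.26)
def go(t):
    p,Rm=t; s=r.get_state(); q=R.from_euler('xyz',s["eef_rot"],degrees=True); want=R.from_matrix(Rm)*R.from_euler('x',180,degrees=True)
    print("tgt",p.round(4),"now",s["tcp_pos"].round(4),"units",((p-s["tcp_pos"])/.025).round(3),"rotvec",np.degrees((want*q.inv()).as_rotvec()).round(2),want.as_euler('xyz',degrees=True).round(1))
E
python3 - <<'E'
from tgt import *
go(press(.05)); go(press(0)); print(press(0)[1])
go(seat(0))
E
```

```text
tgt [ 0.6615 -0.0871  0.1543] now [0.4489 0.1752 0.0973] units [  8.505 -10.491   2.28 ] rotvec [ 29.28  -7.16 -13.31] [-180.    30.  -110.4]
tgt [ 0.6464 -0.1277  0.1293] now [0.4489 0.1752 0.0973] units [  7.901 -12.115   1.28 ] rotvec [ 29.28  -7.16 -13.31] [-180.    30.  -110.4]
[[-3.01872248e-01  9.37281989e-01 -1.74286024e-01]
 [-8.11710013e-01 -3.48572047e-01 -4.68640995e-01]
 [-5.00000000e-01  5.55111512e-17  8.66025404e-01]]
tgt [0.6118 0.1682 0.0664] now [0.4489 0.1752 0.0973] units [ 6.518 -0.277 -1.237] rotvec [-14.86  -0.16  14.12] [180.  -14.9 -82.6]
```

```bash
python3 -m creep '[[25,0,0,1,0,0,-2.72],[25,0,0,1,0,0,-2.72],[25,0,0,1,0,0,-2.72],[25,0,0,1,0,0,-2.72],[25,0.3,-0.4,1,0,0,-2.72],[25,0.6,-0.7,0,0,0,0],[25,0.6,-0.8,0,0,0,0],[25,0.6,-0.8,0,0,0,0]]'
python3 -m creep '[[25,0.8,-0.975,0,5.62,-2.09,0],[25,0.8,-0.975,0,5.62,-2.09,0],[25,0.8,-0.975,0,5.62,-2.09,0],[25,0.8,-0.975,0,5.62,-2.09,0],[25,0.8,-0.975,0,5.62,-2.09,0],[25,0.8,-0.975,0,0,0,0],[25,0.8,-0.975,0,0,0,0],[25,0.8,-0.975,0,0,0,0]]'
python3 -m creep '[[25,0,0,-0.5,0,0,0],[25,0,0,-0.8,0,0,0],[25,0,0,-0.8,0,0,0],[25,0,0,-0.4,0,0,0],[25,0,0,0,0,0,0],[25,0,0,0,0,0,0]]'
cat > look.py <<'E'
import sys
from tgt import *
from plant import capture,outline_of
go(press(.05))
s=r.get_state(); print(s["contact_force"],s["gripper_force"],s["gripper_width"])
Rt=R.from_euler('xyz',s["eef_rot"],degrees=True)*R.from_euler('x',-180,degrees=True); Rm=Rt.as_matrix()
O=s["tcp_pos"]-Rm@[-.001,0,-.0138]
ims=[]
for n,(x0,y0) in {"top":(270,120),"side":(230,110)}.items():
    c=capture(n); k=2.85; w=140
    im=cv2.resize(c["frame"][y0:y0+w,x0:x0+w,::-1],None,fx=k,fy=k,interpolation=cv2.INTER_CUBIC); im=np.clip(im*1.3,0,255).astype(np.uint8)
    for X in (box(-.075,.065,-.018,.018,-.018,.018),cylx(.083,.105,.014)):
        q=(P(c,X@Rm.T+O)+.5-[x0,y0])*k; cv2.polylines(im,[cv2.convexHull(q.round().astype(np.int32))],True,(0,0,255),1)
    q=(P(c,T(cylx(0,0,.032),A,yaw,np.pi/6)[:24])+.5-[x0,y0])*k; cv2.polylines(im,[q.round().astype(np.int32)],True,(0,255,0),1)
    ims.append(im)
cv2.imwrite(sys.argv[1],np.hstack(ims))
E
python3 look.py pics/pre.png
```

```text
time_s: 6.92
tcp_pos: [0.502, 0.1076, 0.2221]
eef_rot: [180.0, 0.0, -110.3]
contact_force: [-0.0, 0.8, -3.3]
gripper_width: 0.0357
gripper_force: 35.0
time_s: 7.58
tcp_pos: [0.662, -0.0897, 0.2208]
eef_rot: [179.9, 30.0, -110.6]
contact_force: [-0.1, 1.6, -2.6]
gripper_width: 0.0356
gripper_force: 35.0
time_s: 8.08
tcp_pos: [0.6617, -0.0866, 0.1587]
eef_rot: [179.9, 30.0, -110.4]
contact_force: [-0.3, -0.0, -2.1]
gripper_width: 0.0356
gripper_force: 35.0
tgt [ 0.6615 -0.0871  0.1543] now [ 0.6617 -0.0866  0.1587] units [-0.008 -0.022 -0.175] rotvec [ 0.02 -0.08 -0.05] [-180.    30.  -110.4]
[-0.2981013  -0.02953629 -2.08232135] 34.99818205833435 0.03564836328008727
```

View pics/pre.png

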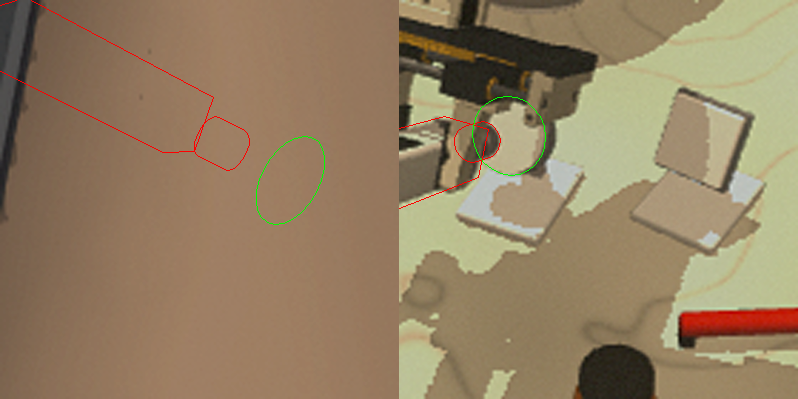

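In the side half, the green disc sits on the plate at (510,135). The nose shows near (485,140), close to the predicted red outline. The arm blocks the top view. I'll zoom in on the nose.

```bash
sed -e 's/{"top":(270,120),"side":(230,110)}/{"side":(215,125)}/' -e 's/k=2.85; w=140/k=9; w=65/' look.py > look2.py; python3 look2.py pics/zoom.png
```

```text
tgt [ 0.6615 -0.0871  0.1543] now [ 0.6627 -0.0867  0.1605] units [-0.048 -0.015 -0.246] rotvec [ 0.06  0.11 -0.05] [-180.    30.  -110.4]
[-0.25196393  0.01376933 -1.68591101] 34.99828040599823 0.03589345268655791
```

View pics/zoom.png

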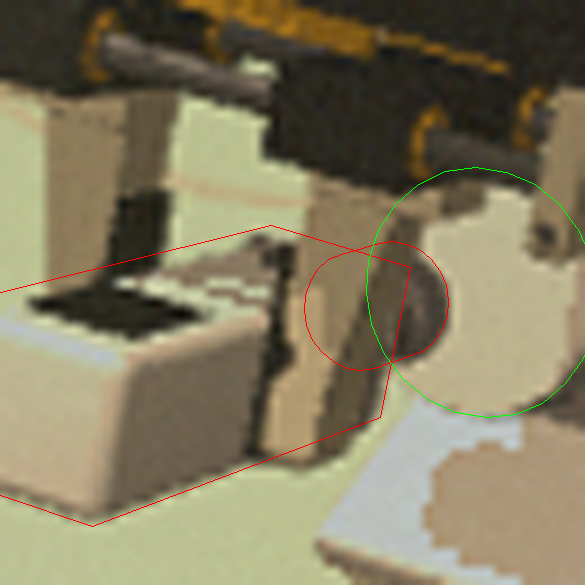

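The nose and body line up with the prediction to about one pixel. I'll correct the height, then approach and feel for the plate.

```bash
python3 -m creep '[[25,0,0,-0.21,0,0,0],[25,-0.12,-0.325,-0.2,0,0,0],[25,-0.12,-0.325,-0.2,0,0,0],[25,-0.12,-0.325,-0.2,0,0,0],[25,-0.12,-0.325,-0.2,0,0,0],[25,0,0,0,0,0,0],[25,0,0,0,0,0,0],[25,0,0,0,0,0,0]]'
cat > feel.py <<'E'
from tgt import *
from plant import capture
d=press(0)[1]; L=[]
for i in range(4):
    capture("side"); s=r.get_state(); L.append(np.r_[d.T@s["contact_force"],d.T@(s["tcp_pos"]-press(0)[0])*1e3])
print("force xyz(plate), pos mm rel to nominal touch",np.mean(L,0).round(2),"std",np.std(L,0).round(2),s["time_s"])
E
python3 feel.py
```

```text
time_s: 8.9
tcp_pos: [0.6502, -0.1196, 0.1337]
eef_rot: [-180.0, 30.0, -110.4]
contact_force: [0.1, 0.1, -3.1]
gripper_width: 0.036
gripper_force: 35.0
force xyz(plate), pos mm rel to nominal touch [  1.34   0.    -2.46 -10.51   0.7   -0.59] std [0.55 0.66 0.31 0.15 0.05 0.02] 9.1
```

```bash
for i in 1 2; do python3 -m creep '[[25,-0.024,-0.065,-0.04,0,0,0],[25,-0.024,-0.065,-0.04,0,0,0],[25,0,0,0,0,0,0],[25,0,0,0,0,0,0]]' | grep force; python3 feel.py; done
```

```text
contact_force: [-0.5, -0.5, -2.7]
gripper_force: 35.0
force xyz(plate), pos mm rel to nominal touch [ 1.24 -0.19 -2.61 -6.22  0.54 -0.75] std [0.64 0.5  0.61 0.05 0.02 0.02] 9.6333
contact_force: [0.2, 1.2, -2.1]
gripper_force: 35.0
force xyz(plate), pos mm rel to nominal touch [-0.64 -0.02 -2.25 -2.38  0.61 -0.69] std [0.55 0.33 0.22 0.03 0.   0.01] 10.1667
```

```bash
python3 -m creep '[[25,-0.012,-0.0325,-0.02,0,0,0],[25,-0.012,-0.0325,-0.02,0,0,0],[25,0,0,0,0,0,0],[25,0,0,0,0,0,0]]' | grep force; python3 feel.py
```

```text
contact_force: [0.9, 1.6, -1.0]
gripper_force: 35.0
force xyz(plate), pos mm rel to nominal touch [-1.65  0.11 -2.09 -0.33  0.6  -0.72] std [0.32 0.18 0.27 0.02 0.01 0.01] 10.7
```

```bash
python3 -m creep '[[25,-0.012,-0.0325,-0.02,0,0,0],[25,-0.012,-0.0325,-0.02,0,0,0],[25,0,0,0,0,0,0],[25,0,0,0,0,0,0]]' | grep force; python3 feel.py; python3 -m creep '[[25,0,0,0,0,0,0],[25,0,0,0,0,0,0],[25,0,0,0,0,0,0],[25,0,0,0,0,0,0],[25,0,0,0,0,0,0],[25,0,0,0,0,0,0],[25,0,0,0,0,0,0],[25,0,0,0,0,0,0]]'; python3 feel.py;python3 -m creep '[[25,0,0,0,0,0,0],[25,0,0,0,0,0,0],[25,0,0,0,0,0,0],[25,0,0,0,0,0,0],[25,0,0,0,0,0,0],[25,0,0,0,0,0,0],[25,0,0,0,0,0,0],[25,0,0,0,0,0,0]]'
```

```text
contact_force: [0.9, 3.2, 0.3]
gripper_force: 35.0
force xyz(plate), pos mm rel to nominal touch [-2.42  0.23 -1.59  1.67  0.6  -0.72] std [0.24 0.35 0.14 0.03 0.   0.01] 11.2333
time_s: 11.9
tcp_pos: [0.6465, -0.129, 0.1278]
eef_rot: [-180.0, 30.0, -110.4]
contact_force: [2.2, 2.5, -0.0]
gripper_width: 0.036
gripper_force: 35.0
force xyz(plate), pos mm rel to nominal touch [-3.01  0.24 -1.6   1.78  0.59 -0.72] std [0.15 0.36 0.53 0.02 0.02 0.01] 12.1
time_s: 12.77
tcp_pos: [0.6465, -0.129, 0.1278]
eef_rot: [-180.0, 30.0, -110.4]
contact_force: [1.5, 2.8, -0.6]
gripper_width: 0.0361
gripper_force: 35.0
```

The nose is about 5 mm in at roughly 4 N and was held for 2 s. Now I retreat and work out the transfer.

```bash
python3 -m creep '[[25,0.05,0.135,0.083,0,0,0],[25,0.15,0.4,0.25,0,0,0],[25,0.2,0.54,0.333,0,0,0],[25,0.2,0.54,0.333,0,0,0],[25,0,0,0.8,0,0,0],[25,0,0,0.8,0,0,0],[25,0,0,0.8,0,0,0],[25,0,0,0,0,0,0]]'
python3 - <<'E'
from tgt import *
go(seat(.1)); print(seat(0)[1][:,0])
E
```

```text
time_s: 13.43
tcp_pos: [0.663, -0.0888, 0.2177]
eef_rot: [-179.6, 29.9, -110.1]
contact_force: [0.7, -0.9, -1.6]
gripper_width: 0.0359
gripper_force: 35.0
tgt [0.6118 0.1682 0.1664] now [ 0.663  -0.0888  0.2177] units [-2.045 10.283 -2.05 ] rotvec [-44.94   5.45  26.15] [180.  -14.9 -82.6]
[ 0.12446677 -0.95834107  0.25708055]
```

```bash
python3 -m creep '[[25,-0.186,0.95,0,-5.62,0.68,3.27],[25,-0.186,0.95,0,-5.62,0.68,3.27],[25,-0.186,0.95,0,-5.62,0.68,3.27],[25,-0.186,0.95,0,-5.62,0.68,3.27],[25,-0.186,0.95,0,-5.62,0.68,3.27],[25,-0.186,0.95,0,-5.62,0.68,3.27],[25,-0.186,0.95,0,-5.62,0.68,3.27],[25,-0.186,0.95,0,-5.62,0.68,3.27]]'
python3 -m creep '[[25,-0.186,0.9,-0.5,0,0,0],[25,-0.186,0.9,-0.75,0,0,0],[25,-0.186,0.9,-0.75,0,0,0],[25,0,0,0,0,0,0],[25,0,0,0,0,0,0],[25,0,0,0,0,0,0]]'
cat > look3.py <<'E'
import sys
from tgt import *
from plant import capture
go(seat(.1)); s=r.get_state(); print(s["contact_force"])
Rm=(R.from_euler('xyz',s["eef_rot"],degrees=True)*R.from_euler('x',-180,degrees=True)).as_matrix()
O=s["tcp_pos"]-Rm@[-.001,0,-.0138]
res={"cradle":[SEAT[0],SEAT[1],cy]}
ims=[]
for n,(x0,y0) in {"top":(110,130),"side":(200,230)}.items():
    c=capture(n); k=2.85; w=140
    if n=="side": x0,y0,k,w=200,240,3.1,129*1
    im=cv2.resize(c["frame"][y0:y0+170,x0:x0+w,::-1],None,fx=k,fy=k,interpolation=cv2.INTER_CUBIC); im=np.clip(im*1.3,0,255).astype(np.uint8)
    for X,col in [(x@Rm.T+O,(0,0,255)) for x in (box(-.075,.065,-.018,.018,-.018,.018),cylx(.083,.105,.014))]+[(x,(0,255,0)) for x in cradle(res["cradle"])]:
        q=(P(c,X)+.5-[x0,y0])*k; cv2.polylines(im,[cv2.convexHull(q.round().astype(np.int32))],True,col,1)
    ims.append(cv2.resize(im,(399,480)) if 0 else im)
h=min(i.shape[0] for i in ims); cv2.imwrite(sys.argv[1],np.hstack([i[:h] for i in ims])[:600,:800])
E
python3 look3.py pics/cr.png
```

```text
time_s: 14.1
tcp_pos: [0.6239, 0.1032, 0.2133]
eef_rot: [179.8, -15.1, -82.6]
contact_force: [0.5, -1.6, -2.2]
gripper_width: 0.0356
gripper_force: 35.0
time_s: 14.6
tcp_pos: [0.6102, 0.1689, 0.1626]
eef_rot: [179.7, -14.9, -82.8]
contact_force: [-0.0, -0.3, -2.4]
gripper_width: 0.0359
gripper_force: 35.0
tgt [0.6118 0.1682 0.1664] now [0.6102 0.1689 0.1626] units [ 0.066 -0.027  0.151] rotvec [ 0.05 -0.24  0.23] [180.  -14.9 -82.6]
[-0.00891635 -0.25832547 -2.44156356]
```

View pics/cr.png

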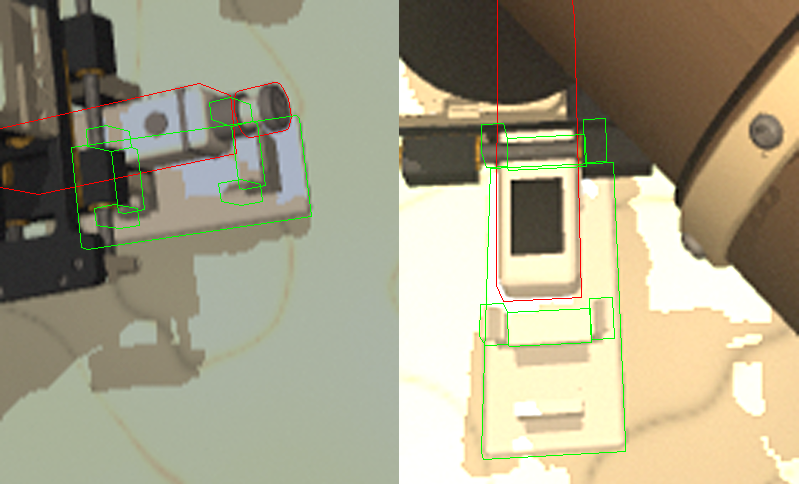

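The outlines match: nose at (265,108) in the top half, scanner and saddle cheeks in the side half. Descending.

```bash
python3 -m creep '[[25,0.06,-0.02,-0.5,0,0,0.1],[25,0,0,-0.8,0,-0.1,0.1],[25,0,0,-0.8,0,-0.1,0],[25,0,0,-0.55,0,0,0],[25,0,0,0,0,0,0],[25,0,0,0,0,0,0]]'; python3 -c "
from tgt import *; go(seat(0))"
```

```text
time_s: 15.2
tcp_pos: [0.6121, 0.1674, 0.0969]
eef_rot: [180.0, -14.9, -82.7]
contact_force: [0.3, 0.1, -2.4]
gripper_width: 0.0357
gripper_force: 35.0
tgt [0.6118 0.1682 0.0664] now [0.6121 0.1674 0.0969] units [-0.009  0.032 -1.22 ] rotvec [ 0.05 -0.03  0.13] [180.  -14.9 -82.6]
```

```bash
python3 -m creep '[[25,0,0.03,-0.16,0,0,0],[25,0,0,-0.16,0,0,0],[25,0,0,-0.16,0,0,0],[25,0,0,-0.16,0,0,0],[25,0,0,-0.16,0,0,0],[25,0,0,-0.16,0,0,0],[25,0,0,0,0,0,0]]'; python3 -c "
from tgt import *; go(seat(0))"
```

```text
time_s: 15.78
tcp_pos: [0.6113, 0.1688, 0.0715]
eef_rot: [179.9, -14.9, -82.7]
contact_force: [-0.7, 0.3, -3.3]
gripper_width: 0.0357
gripper_force: 35.0
tgt [0.6118 0.1682 0.0664] now [0.6113 0.1688 0.0715] units [ 0.02  -0.024 -0.204] rotvec [ 0.06 -0.08  0.08] [180.  -14.9 -82.6]
```

No side contact so far, 5 mm to go. I'll take it in 1 mm steps.

```bash
for i in 1 2 3; do python3 -m creep '[[25,0,0,-0.04,0,0,0],[25,0,0,-0.04,0,0,0],[25,0,0,0,0,0,0],[25,0,0,0,0,0,0]]' | grep -E "tcp|contact"; done
```

```text
tcp_pos: [0.6119, 0.1692, 0.0706]
contact_force: [0.4, 0.4, -2.0]
tcp_pos: [0.6118, 0.1691, 0.0685]
contact_force: [0.4, -0.4, -2.2]
tcp_pos: [0.6118, 0.1691, 0.0664]
contact_force: [0.3, -0.4, -3.1]
```

```bash
for i in 1 2; do python3 -m creep '[[25,0,0,-0.04,0,0,0],[25,0,0,0,0,0,0],[25,0,0,0,0,0,0]]' | grep -E "tcp|contact"; done
```

```text
tcp_pos: [0.612, 0.1692, 0.0658]
contact_force: [0.0, -0.6, 0.4]
tcp_pos: [0.612, 0.1692, 0.0658]
contact_force: [-5.0, -0.9, 8.5]
```

The saddles now carry it (+8.5 N against −2.3 N free). Releasing.

```bash
python3 -m creep '[[25,0.01,0,0.02,0,0,0],[25,0,0,0,0,0,0],[40,0,0,0,0,0,0],[44,0,0,0,0,0,0],[50,0,0,0,0,0,0],[60,0,0,0,0,0,0],[70,0,0,0,0,0,0],[70,0,0,0,0,0,0]]' 10
python3 -m creep '[[70,0,0,0,0,0,0],[70,0,0,0,0,0,0]]' | grep -E "contact|width"
```

```text
time_s: 17.95
tcp_pos: [0.6121, 0.1691, 0.0649]
eef_rot: [180.0, -14.9, -82.7]
contact_force: [-0.2, 0.1, -0.3]
gripper_width: 0.0649
gripper_force: 0.0
contact_force: [-0.0, 1.0, -0.7]
gripper_width: 0.0691
```

```bash
python3 -m creep '[[70,-0.01,0.1,0.38,0,0,0],[70,-0.03,0.25,0.95,0,0,0],[70,-0.03,0.25,0.95,0,0,0],[70,-0.03,0.25,0.95,0,0,0],[70,-0.03,0.25,0.95,0,0,0],[70,-0.03,0.25,0.95,0,0,0],[70,-0.03,0.25,0.95,0,0,0],[70,-0.03,0.25,0.95,0,0,0]]'
python3 -m creep '[[70,-0.8,1,0.3,0,0,0],[70,-0.8,1,0.3,0,0,0],[70,-0.8,1,0.3,0,0,0],[70,-0.8,1,0.3,0,0,0],[70,-0.8,1,0,0,0,0],[70,-0.5,1,0,0,0,0],[70,0,0,0,0,0,0]]'
python3 - <<'E'
from tgt import *
from plant import capture,outline_of
ims=[]; cams=[];ms=[]
for n,(x0,y0) in {"top":(110,130),"side":(200,230)}.items():
    c=capture(n); l=outline_of(c,"scanner"); print(n,[(d["bbox"],d["conf"]) for d in l[:1]])
    if l: cams.append(c);ms.append(l[0]["region"])
    k=2.85; im=cv2.resize(c["frame"][y0:y0+170,x0:x0+140,::-1],None,fx=k,fy=k,interpolation=cv2.INTER_CUBIC); im=np.clip(im*1.3,0,255).astype(np.uint8)
    for X in scanner([SEAT[0],SEAT[1],cy],-.26,.08):
        q=(P(c,X)+.5-[x0,y0])*k; cv2.polylines(im,[cv2.convexHull(q.round().astype(np.int32))],True,(0,0,255),1)
    ims.append(im)
cv2.imwrite("pics/end.png",np.hstack(ims))
E
```

```text
time_s: 18.78
tcp_pos: [0.6063, 0.2158, 0.243]
eef_rot: [-180.0, -14.9, -82.7]
contact_force: [0.1, 0.7, -0.4]
gripper_width: 0.0697
gripper_force: 0.0
time_s: 19.37
tcp_pos: [0.492, 0.3694, 0.2716]
eef_rot: [-180.0, -14.8, -82.4]
contact_force: [1.2, -0.6, -0.9]
gripper_width: 0.0701
gripper_force: 0.0
top [([132.7, 173.6, 220.8, 201.7], 0.96)]
side [([232.0, 255.2, 261.3, 360.5], 0.62)]
```

View pics/end.png

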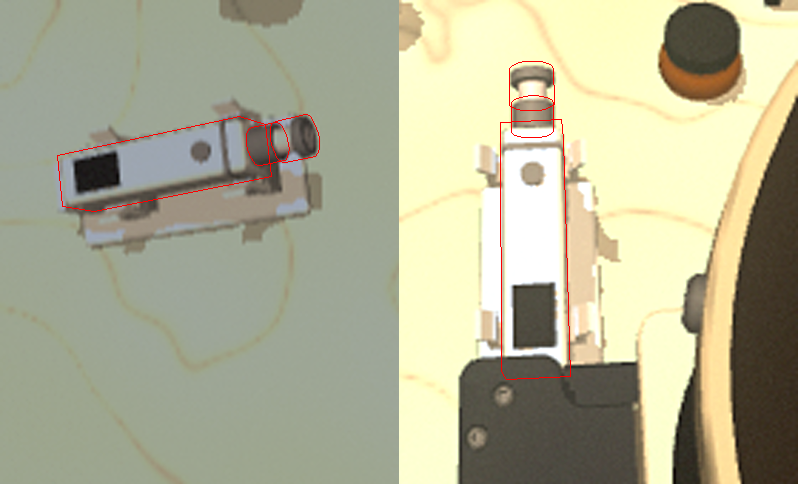

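The scanner lies on the predicted seat outline in both views (nose at top (303,137), side (531,75)). It rests between the cheeks and the gripper is clear. Handing in.

```bash
python3 -c "
from plant import close_job
print(close_job())"
```

```text
the job is handed in; nothing more can be done
None
```

I pressed the nose about 5 mm in on the round plate (about 4 N), held it for about 2 s, and set the scanner in the cradle nose-high and released it. The job is handed in, with no verdict shown, at about 20 s of the 50 s allowed.

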